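# Load the rack shuttle and pin it

### The job

Load the sample shuttle for the bench robot: stand the nearer blue tube rack squarely down in the nest of the sliding carriage, push the carriage all the way to the far end of its travel, and lock it there by putting the red-knobbed pin down through the grey bridge and the hole in the carriage tongue until its collar rests on the bridge. Keep the rack upright, carry round in front of the bench robot, not into it, and leave the other things on the bench where they are.

Things in the scene. Friction and masses are not known exactly. Their poses are not given: they have to be found in the camera images.
- rack: the loose blue open tube rack at the front (not the second one far back), five capped tubes fixed in its two end rows; 54 (its x) x 107 (its y) x 52 mm high, tubes to 82 mm. Origin: centre of its underside, z up. Grip it across its 54 mm width at the middle of its length (no tubes there), 22 to 50 mm above its underside. Either way round in the nest will do.
- slide_base: the transfer slide, bolted down: dark steel base plate 260 (its x) x 126 (its y) x 12 mm, with two rails. Origin: centre of its underside; z up; its x axis is the direction of travel and points to the grey locking bridge at the far end. Only its place and yaw change from time to time.
- carriage (a joint): position of the aluminium carriage along the base's +x (m): 0 at the near, loading end; 0.065 at the far end stop, where the hole in its tongue lies right under the hole in the bridge. Slides with about 2 N of friction and stays where it is left.
- nest (a point): centre of the nest floor on the carriage (28 mm above the bench), axes as the base's: the rack's origin belongs here with the rack's long side along the nest's y. Four black corner guides 15 to 18 mm high with flared tops leave the rack 2.5 mm of play on each side; the middle 80 mm of each long side is open for fingers.
- handle (a point): middle of the grip of the carriage's upright black push handle: 16 mm in diameter, from 50 to 92 mm above the bench (this point at 72 mm), 85 mm on the near side of the nest centre. It moves with the carriage.
- tongue_hole (a point): top of the 12 mm hole through the carriage tongue (8 mm thick, top 28 mm above the bench), 60 mm beyond the nest centre; moves with the carriage.
- lock_hole (a point): centre of the upper mouth of the 12 mm hole through the grey bridge, 40 mm above the bench; fixed to the base, 112 mm along its x. The bridge is 34 x 80 mm and 8 mm thick; below it are the gap for the tongue (20 to 28 mm high when there) and a 12 mm hole in the base plate. Axes as the base's, z up.
- lock_pin: steel locking pin with a red knob, standing upright in its stand. Origin: on its axis, at the underside of its collar (21 mm across, 4 mm thick); z up along the pin. Below the collar a 10 mm shank 38 mm long, the last 8 mm tapered to a blunt nose; above it the red knob, 18 mm in diameter, from 9 to 37 mm above the origin.
- pin_tip (a point): the nose of the locking pin, 38 mm below its origin
- pin_stand: fixed stand of the pin: dark foot plate 74 x 74 x 6 mm and an aluminium block 34 x 34 mm with its top 46 mm above the bench, which has the 12 mm hole in which the pin stands (collar resting on the block). Origin: centre of its underside.
- the_arm_robot: the bench robot, a fixed white arm 0.6 m tall on a foot plate 0.26 (x) x 0.19 m (y) that stands between the slide (on its left) and rack and pin (on its right); it fills x 0.48 to 0.78 and y -0.21 to -0.01. Origin: on the bench under it. Carry things round in front of it, TCP at x below 0.40 or so.
- labels: roll of labels lying flat, 62 mm across, 31 mm high, a bystander. Origin: centre of its underside.
- bottle: white reagent bottle with blue cap, 56 mm across, 112 mm high, a bystander. Origin: centre of its underside.

How it is judged:
By the outcome, as a careful person would: the job done as asked, in the order asked, and still so for the second after the job is handed in, with the robot touching nothing.
It also fails if it takes over 72 s, if anything falls off the work surface, if the arm or the gripper's body presses on something with over 40 N, if the wrist force passes 120 N, or if a joint passes its speed limit or range.

### The arm

A 6-joint arm with a two-finger parallel gripper is mounted at the origin on a cart in front of the work surface, level with it; the furniture and walls round the work are solid. World frame = base frame: x ahead of the robot, y to its left, z up, the work surface at z = 0. Lengths are in mm, angles in rad, forces in N, time in s.
With the tool pointing down it reaches from about 275 to 825 mm from the base axis. Payload 4.9 kg.
Tool frame: the origin (TCP) lies between the finger pads, 19 mm behind the fingertips; this is the grasp point; z points along the fingers, y is the line along which they close (so a half turn about z gives the same grasp; the last joint's range is limited). The gripper opens to 85 mm and grips with 20 to 120 N. Pads are 22 mm wide; open, the fingers measure 114 mm over their backs; the gripper's body (76 mm by 85 mm) begins 54 mm behind the grasp point. The pads swing forward as they close: fully open they stand 13 mm farther back than shut.
Start: joints at [1.023, 0.326, -0.193, 1.052, 0, 1.437], TCP at [221.147, 503.6, 249.981] pointing down, gripper open.
Joint ranges: [-2.65, 2.65], [-0.97, 1.79], [-1.3, 1.35], [-1.93, 2.1], [-1.47, 1.37], [-3.14, 3.14]. Speed limits (rad/s): [2.57, 2.57, 3.14, 3.14, 3.14, 3.14].

### API

Orientations are given as [roll, pitch, yaw] about the fixed x, y, z axes, in that order (R = Rz(yaw) Ry(pitch) Rx(roll)).
In Python, from bench import bot, solve_ik, imaging gives the robot as it stands. Calls block until the motion is done:
- bot.move_ptp(position, orientation): joint-space move of the TCP to a pose.
- bot.movel(position, rot=None, max_speed=150, threshold=None): straight line of the TCP; rot=None keeps the orientation; max_speed is the mean speed in mm/s. With threshold (N) it stops when the force on the tool has changed by that much, and returns True; else False.
- bot.move_j(angles): joint-space move.
- bot.grip(opening, effort=None): opening from 0.0 (shut) to 1.0 (fully open); effort is the grip in N (None keeps the last); returns when the fingers have stopped.
- bot.dwell(seconds).
- solve_ik(position, orientation): joint angles nearest the present ones, or None.
- bot.get_state(): the state.
- imaging.capture(name): name is "scene" or "top" or "wrist"; returns the picture (420x560x3 uint8, blue, green, red); there is no depth.
- imaging.camera_model(name): a dict with "K" (3x3 intrinsics, pixels), "position" and "rotation" of the camera in the world. Camera axes: x right, y up, looking along -z (the intrinsics and any distortion apply to the point x, -y, -z); pixel columns grow to the right and rows downward; lengths in mm; the calibration is good to about 2 mm. A picture is of the moment at which its call begins: read the wrist's pose just before it. camera_model takes no time and is no camera call; for the wrist camera it gives the pose at the moment of the call.
A pose or a line that the arm cannot do raises bot.IKError and nothing moves.
- bot.sign_off(): hands the job in; it is judged then, once.
The state is a dict: "t": time; "qpos": joint angles; "joint_velocities": joint speeds; "effort": joint torques, N m; "tcp_pos": TCP position; "orientation": TCP orientation; "contact_force": force on the tool from outside, world axes, zero at the start; "wrist_torque": the same for the moment, N m; "opening": opening from 0.0 (shut) to 1.0 (fully open); "gripper_force": force on a finger pad.
Only numpy, scipy, OpenCV 4.12 (cv2) and the standard library are available. Lean on these libraries where they do the work, as an engineer would, in place of code of your own. Each camera call takes 0.05 s, during which the arm holds its last target. There are 200 camera calls.

## Working session

There is one attempt and no reset: what is moved stays moved. The work goes in short steps, each a Python script; the robot and the scene stay as the last script left them, time stands still between calls to the robot, and variables do not carry over. Pictures are saved under pics/ and viewed, at most 14 in all, crops included, and the job is handed in when it is done.

```bash
ls; mkdir -p pics; python3 - <<'E'
from bench import bot, imaging
import cv2
for n in("scene","top"):
    im=imaging.capture(n); cv2.imwrite(f"pics/{n}0.png",im)
    m=imaging.camera_model(n); print(n,m)
print(imaging.camera_model("wrist")); print(bot.get_state())
E
```

```text
pics
scene {'K': array([[412.28571334,   0.        , 278.6200435 ],
       [  0.        , 412.28571334, 208.01342111],
       [  0.        ,   0.        ,   1.        ]]), 'position': array([  37.4395986 , -263.00783552,  772.96861042]), 'rotation': array([ 0.6970178 , -0.00832586, -1.23618496])}
top {'K': array([[495.47651612,   0.        , 268.72568244],
       [  0.        , 495.47651612, 205.87735062],
       [  0.        ,   0.        ,   1.        ]]), 'position': array([ 499.6824301 , -119.61263688, 1348.15941719]), 'rotation': array([ 0.05603754,  0.00594195, -1.54705669])}
{'K': array([[320.03219341,   0.        , 276.77643238],
       [  0.        , 320.03219341, 210.87016844],
       [  0.        ,   0.        ,   1.        ]]), 'position': array([148.24924401, 536.56729052, 373.15576711]), 'rotation': array([-0.32038065,  0.00143004,  1.15733658])}
{'t': 0.1, 'qpos': array([ 1.02282264e+00,  3.26863860e-01, -1.93473651e-01,  1.05199071e+00,
        2.33105657e-05,  1.43661233e+00]), 'joint_velocities': array([-0.00121228, -0.00069875,  0.00350737, -0.00021053, -0.00116575,
        0.00123675]), 'effort': array([ 1.77220472e-04, -4.44240475e+01,  2.63037300e+01,  7.91255326e-03,
       -1.20061118e-04, -1.16073593e-05]), 'tcp_pos': array([220.86729435, 503.17803886, 249.28720797]), 'orientation': array([-3.14007765e+00, -2.28040642e-04,  2.72780277e+00]), 'contact_force': array([0.64225384, 0.29707464, 1.02336521]), 'wrist_torque': array([-0.00302016,  0.00418104,  0.01260692]), 'gripper_force': 0.0, 'opening': 0.9950090343091336}
```

View pics/scene0.png

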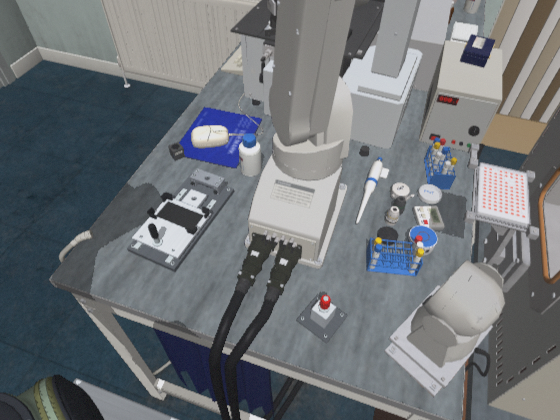

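View pics/top0.png

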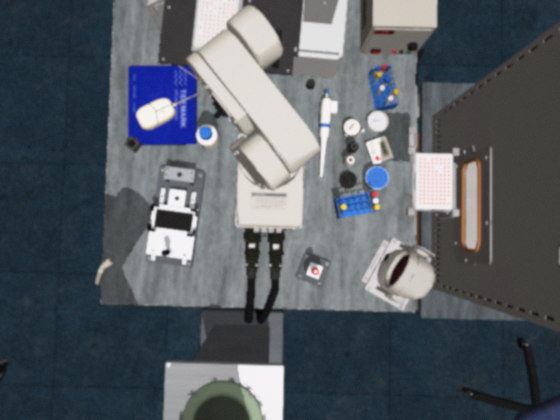

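The scene shows slide at left (150–225, 175–260), pin at (322,310), rack at (397,257). In the top view they are at slide (175,213), pin (314,270), rack (357,203), and the second rack is far back at (383,88). Next: coarse positions from rays.

```bash
cat > h.py <<'E'
import numpy as np, cv2
from scipy.spatial.transform import Rotation as R
from bench import bot, imaging, solve_ik
def cam(n):
    m=imaging.camera_model(n); return np.array(m["K"]),np.array(m["position"]),R.from_euler("xyz",m["rotation"]).as_matrix()
def ray(c,px):
    K,p,r=c; d=np.linalg.inv(K)@[px[0],px[1],1]; d=r@(d*[1,-1,-1]); return p,d/np.linalg.norm(d)
def plane(c,px,z):
    p,d=ray(c,px); return p+d*(z-p[2])/d[2]
def proj(c,X):
    K,p,r=c; v=(r.T@(np.asarray(X,float)-p))*[1,-1,-1]; v=K@v; return v[:2]/v[2]
def tri(obs):
    A=np.zeros((3,3));b=np.zeros(3)
    for c,px in obs:
        p,d=ray(c,px); M=np.eye(3)-np.outer(d,d); A+=M;b+=M@p
    X=np.linalg.solve(A,b); return X,[np.round(proj(c,X)-px,1) for c,px in obs]
def snap(name):
    c=cam("wrist"); im=imaging.capture("wrist"); cv2.imwrite(f"pics/{name}.png",im)
    np.savez(f"pics/{name}.npz",K=c[0],p=c[1],r=c[2]); return im,c
def load(name):
    z=np.load(f"pics/{name}.npz"); return cv2.imread(f"pics/{name}.png"),(z["K"],z["p"],z["r"])
def blobs(im,lo,hi,amin=20,box=None):
    m=cv2.inRange(cv2.cvtColor(im,cv2.COLOR_BGR2HSV),np.array(lo),np.array(hi))
    if box: k=np.zeros_like(m);k[box[1]:box[3],box[0]:box[2]]=255;m&=k
    n,l,s,ce=cv2.connectedComponentsWithStats(m)
    return [(int(s[i][4]),ce[i].round(1),s[i][:4]) for i in range(1,n) if s[i][4]>=amin],m
E
python3 - <<'E'
from h import *
T=cam("top");S=cam("scene"); t=cv2.imread("pics/top0.png"); s=cv2.imread("pics/scene0.png")
print("tcp in top/scene",proj(T,[221,503,250]),proj(S,[221,503,250]),proj(T,[0,0,0]))
for n,px,z in(("handle",(167,243),80),("pin",(314,269),80),("rack",(357,203),50),("nest",(175,218),30),("bridge",(179,174),40)):print(n,plane(T,px,z).round())
for n,px,z in(("handle",(154,230),85),("pin",(324,302),70),("rackc",(397,255),30),("bridge",(208,180),40)):print("s",n,plane(S,px,z).round())
for h in((0,8),(172,180)):
  print(blobs(t,(h[0],120,80),(h[1],255,255),5,(280,180,400,290))[0]); print(blobs(s,(h[0],120,80),(h[1],255,255),5,(290,230,450,330))[0])
for z in (0,):
  print("scope corners",[plane(T,p,0).round() for p in((383,240),(365,290),(420,308))])
print(tri([(T,(314,269)),(S,(325,301))]))
E
```

```text
tcp in top/scene [-15.45537445 354.29809147] [-132.46317085  211.91084027] [222.36011941 420.5519705 ]
handle [470. 147.  80.]
pin [ 413. -229.   80.]
rack [ 585. -341.   50.]
nest [535. 139.  30.]
bridge [652. 130.  40.]
s handle [440. 145.  85.]
s pin [ 407. -230.   70.]
s rackc [ 588. -348.   30.]
s bridge [646. 125.  40.]
[(9, array([373.9, 194.2]), array([372, 193,   5,   3], dtype=int32)), (7, array([313.3, 269.3]), array([312, 268,   4,   4], dtype=int32))]
[(13, array([418.7, 237.9]), array([417, 236,   5,   5], dtype=int32)), (81, array([324.8, 302.5]), array([320, 295,  11,  14], dtype=int32))]
[(17, array([373.3, 193.9]), array([371, 192,   6,   5], dtype=int32))]
[(19, array([417.7, 238.7]), array([415, 236,   7,   6], dtype=int32))]
scope corners [array([ 490., -422.,    0.]), array([ 354., -375.,    0.]), array([ 310., -523.,    0.])]
(array([ 411.69310199, -231.02190684,   66.33164652]), [array([ 0.2, -0. ]), array([-0.3, -0. ])])
```

```bash
python3 - <<'E'
from h import *
d=np.pi
def go(p,yaw): bot.move_ptp(p,[d,0,yaw]); print(bot.get_state()["t"])
go([440,215,230],-d/2); snap("s1")
go([590,215,230],-d/2); snap("s2")
go([420,60,300],-d/2)
go([340,-260,250],d/2); snap("r1")
go([430,-290,250],d/2); snap("r2")
a=np.vstack([np.hstack([cv2.imread(f"pics/{n}.png") for n in p]) for p in(("s1","s2"),("r1","r2"))])
cv2.imwrite("pics/m1.png",cv2.resize(a,(800,600),interpolation=cv2.INTER_AREA))
E
```

```text
2.4
3.1
4.1
6.1167
6.6333
```

View pics/m1.png

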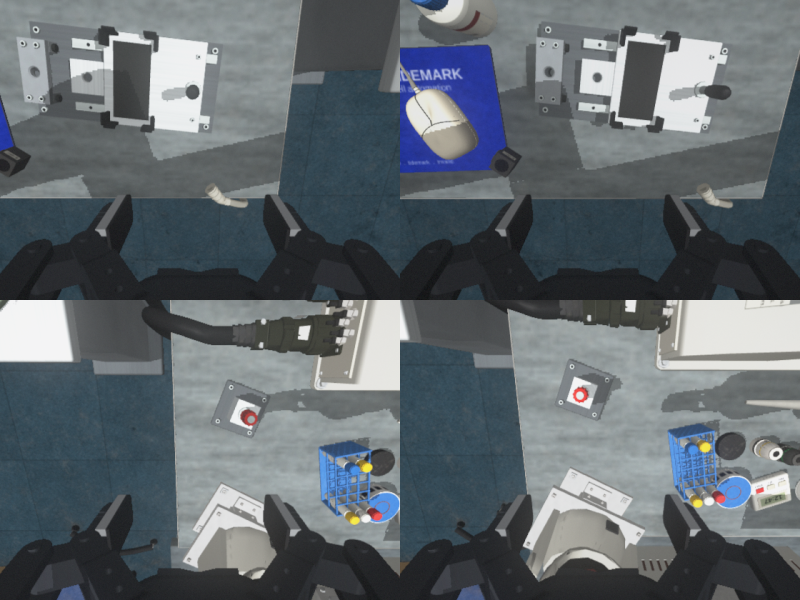

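Montage (scale 0.714): in s1 the lock hole is at (49,99) full px, tongue hole (123,106), handle top (269,129). In s2 they are at (206,100), (276,108) and (454,129). The pin is at r1 (348,162) and r2 (253,133), and the rack is the blue box at right in both. Next I refine with masks and check the overlay.

```bash
cat > m.py <<'E'
from h import *
def dark(im,c,r,thr=None):
    x,y=c;g=cv2.cvtColor(im,cv2.COLOR_BGR2GRAY)[y-r:y+r+1,x-r:x+r+1]
    t,m=cv2.threshold(g,thr or 0,255,cv2.THRESH_BINARY_INV|(0 if thr else cv2.THRESH_OTSU))
    n,l,s,ce=cv2.connectedComponentsWithStats(m)
    i=min(range(1,n),key=lambda i:np.hypot(*(ce[i]-r))+(99 if s[i][4]<8 else 0)); return ce[i]+[x-r,y-r],int(s[i][4]),t
if __name__=="__main__":
    I={n:load(n) for n in("s1","s2","r1","r2")}; V={n:I[n][0].copy() for n in I}
    for nm,a,b in(("lock",(49,99),(206,100)),("tongue",(123,106),(276,108))):
        o=[]
        for k,px in(("s1",a),("s2",b)):
            c,ar,t=dark(I[k][0],px,7); o.append((I[k][1],c)); print(nm,k,c.round(1),ar,t); cv2.drawMarker(V[k],tuple(c.round().astype(int)),(0,0,255),0,5)
        X,e=tri(o); print(nm,X.round(1),e)
    # nest dark panel + handle
    for k in("s1","s2"):
        g=cv2.cvtColor(I[k][0],cv2.COLOR_BGR2GRAY)
        x0=100 if k=="s1" else 260
        m=cv2.inRange(g[20:200,x0:x0+260],170,255); n,l,s,ce=cv2.connectedComponentsWithStats(m)
        for i in range(1,n):
            if s[i][4]>80: print(k,"white",s[i],(ce[i]+[x0,20]).round(1), [ (v+[x0,20]).round(1).tolist() for v in cv2.boxPoints(cv2.minAreaRect(np.argwhere(l==i)[:,::-1].astype(np.float32)))])
    for k in("r1","r2"):
        for h in((0,8),(172,180)): print(k,"red",blobs(I[k][0],(h[0],130,70),(h[1],255,255),25)[0])
        print(k,"blue",blobs(I[k][0],(100,120,60),(118,255,255),300)[0])
    a=[cv2.resize(V["s1"][25:195,10:325],None,fx=1.26,fy=1.26),cv2.resize(V["s2"][25:195,175:490],None,fx=1.26,fy=1.26)]
    b=[V["r1"][90:410,290:560],V["r2"][60:380,200:530]]
    b=[cv2.resize(x,(396,384)) for x in b]
    cv2.imwrite("pics/m2.png",np.vstack([np.hstack(a)[:,:792],np.hstack(b)]))
E
python3 m.py
```

```text
lock s1 [48.5 99.8] 150 133.0
lock s2 [208.1 100.4] 137 116.0
lock [654.4 131.   37.6] [array([0. , 0.1]), array([-0. , -0.1])]
tongue s1 [122.  107.5] 141 142.0
tongue s2 [275.8 108. ] 132 153.0
tongue [591.4 137.8  27.8] [array([0. , 0.1]), array([ 0. , -0.1])]
s1 white [    0    24   206   142 11865] [227.4 110.3] [[90.1, 164.4], [105.5, 36.5], [306.4, 60.6], [291.0, 188.5]]
s1 white [  0  33  43  18 428] [117.2  61.4] [[98.7, 65.6], [100.2, 52.6], [143.4, 57.6], [141.9, 70.6]]
s1 white [ 47 103  11  20 152] [152.  132.1] [[147.0, 123.0], [157.0, 123.0], [157.0, 142.0], [147.0, 142.0]]
s1 white [ 80 150  30   6 106] [194.  172.4] [[180.0, 170.0], [209.0, 170.0], [209.0, 175.0], [180.0, 175.0]]
s2 white [   0   25  113  133 3898] [300.9 107.5] [[244.5, 160.7], [270.0, 30.9], [373.5, 51.2], [348.0, 181.1]]
s2 white [  95   33  103  133 8320] [402.1 117.2] [[351.1, 176.9], [375.5, 45.4], [460.9, 61.2], [436.5, 192.7]]
s2 white [  0  34  38  17 383] [274.8  61.7] [[258.6, 66.2], [260.1, 53.2], [298.4, 57.8], [296.9, 70.7]]
s2 white [  0 124  29  13 294] [273.5 150.4] [[258.9, 154.6], [260.0, 143.6], [288.5, 146.6], [287.3, 157.6]]
r1 red [(163, array([350.1, 165.3]), array([342, 156,  18,  20], dtype=int32)), (103, array([527.6, 302.3]), array([521, 297,  14,  11], dtype=int32))]
r1 red [(95, array([521.5, 296.7]), array([515, 292,  19,  15], dtype=int32))]
r1 blue [(4842, array([488. , 249.6]), array([446, 198, 113, 113], dtype=int32))]
r2 red [(201, array([252.6, 132. ]), array([243, 122,  20,  22], dtype=int32)), (51, array([503.7, 266.4]), array([499, 263,  10,   8], dtype=int32)), (68, array([449.2, 278.7]), array([444, 274,  11,  10], dtype=int32))]
r2 red [(102, array([444.7, 274.8]), array([439, 269,  16,  15], dtype=int32))]
r2 blue [(4872, array([419.7, 230.6]), array([375, 174, 116, 117], dtype=int32))]
```

View pics/m2.png

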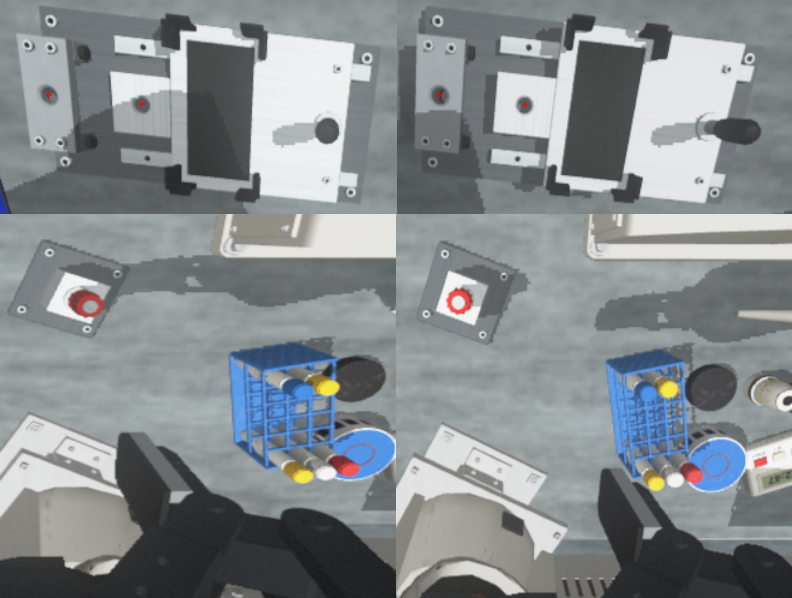

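Overlay confirms lock and tongue hole centres and base corner screws. The rack is clear but oblique, so I go above it with the grasp yaw for a clean view, and solve the slide from its features.

```bash
python3 - <<'E'
from h import *
I={n:load(n) for n in("s1","s2","r1","r2")}
s1=np.array([(51,20),(65,161),(367,58),(350,193)])/1.26+[10,25]
s2=(np.array([(437,20),(433,161),(756,58),(742,193)])-[396,0])/1.26+[175,25]
W=np.array([tri([(I["s1"][1],a),(I["s2"][1],b)])[0] for a,b in zip(s1,s2)]);print("screws",W.round(1))
for k,s in(("s1",s1),("s2",s2)):
    P=np.array([plane(I[k][1],p,12)[:2] for p in s]); print(k,P.round(1), P.mean(0).round(1), "yaw",[np.arctan2(*(P[i]-P[j])[::-1]).round(4) for i,j in((0,2),(1,3))], [np.arctan2(*(P[i]-P[j])[::-1]).round(4)-np.pi/2 for i,j in((1,0),(3,2))])
for k,l,t in(("s1",(48.5,99.8),(122,107.5)),("s2",(208.1,100.4),(275.8,108))): print(k,plane(I[k][1],l,40).round(1),plane(I[k][1],t,28).round(1))
for k,c in(("s1",(183,112)),("s2",(340,112))):
    im,cm=I[k]; g=cv2.inRange(cv2.cvtColor(im,cv2.COLOR_BGR2GRAY),0,75)
    g=cv2.morphologyEx(g,cv2.MORPH_OPEN,np.ones((9,9))); n,l,s,ce=cv2.connectedComponentsWithStats(g)
    i=l[c[1],c[0]]; print(k,s[i]); cs=max(cv2.findContours((l==i).astype(np.uint8),0,1)[0],key=len)[:,0]
    P=np.array([plane(cm,p,28)[:2] for p in cs],np.float32); print("panel",cv2.minAreaRect(P))
print("pin",tri([(I["r1"][1],(350.1,165.3)),(I["r2"][1],(252.6,132))]))
d=np.pi
bot.move_ptp([430,-300,270],[d,0,-d/2]); bot.move_ptp([585,-345,230],[d,0,-d/2]); a,_=snap("k1")
bot.movel([585,-345,160]); b,_=snap("k2"); print(bot.get_state()["t"],bot.get_state()["tcp_pos"])
cv2.imwrite("pics/m3.png",np.hstack([cv2.resize(x[60:360,80:480],None,fx=1,fy=1) for x in(a,b)]).repeat(1,0))
E
```

```text
screws [[655.9  77.7  15. ]
 [665.7 182.6  17.9]
 [418.4 105.1  28.2]
 [431.2 199.2  64.1]]
s1 [[657.8  77.3]
 [669.7 183.7]
 [417.3 103.7]
 [429.3 211.1]] [543.5 144. ] yaw [np.float64(-0.1093), np.float64(-0.1134)] [np.float64(-0.1115963267948965), np.float64(-0.1115963267948965)]
s2 [[656.5  77.1]
 [667.  183.2]
 [409.8 103.4]
 [402.4 210.7]] [533.9 143.6] yaw [np.float64(-0.1063), np.float64(-0.1034)] [np.float64(-0.09929632679489653), np.float64(0.06920367320510334)]
s1 [652.8 130.9  40. ] [591.3 137.8  28. ]
s2 [653.9 131.1  40. ] [591.4 137.9  28. ]
s1 [ 159   93   42   74 2263]
panel ((537.646240234375, 159.3257598876953), (69.29566955566406, 40.727752685546875), 85.47341918945312)
s2 [ 307   59   54  108 3415]
panel ((536.0165405273438, 144.48326110839844), (99.17244720458984, 43.82564926147461), 87.22663116455078)
pin (array([ 409.93460032, -231.32648345,   77.95361006]), [array([ 0.1, -0.2]), array([-0.1,  0.2])])
10.7667 [ 585.45221356 -345.64131638  161.86083002]
```

View pics/m3.png

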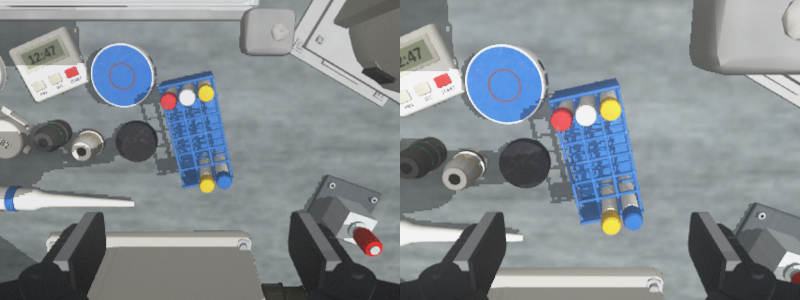

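k1/k2 show the rack under the TCP (k2 crop corners ≈ (550,97)–(620,80)–(643,215)–(580,222)), tilted about 10°. Next a zoom on rack and nest for corner picking.

```bash
python3 - <<'E'
from h import *
def z(n,x0,y0):
    im=load(n)[0][y0:y0+120,x0:x0+160] if n[0]=="q" else load(n)[0][y0:y0+160,x0:x0+120]
    v=cv2.resize(im,None,fx=2.5,fy=2.5,interpolation=cv2.INTER_CUBIC); v=cv2.rotate(v,cv2.ROTATE_90_COUNTERCLOCKWISE)
    for i in range(0,160,10): cv2.line(v,(int(i*2.5),0),(int(i*2.5),8 if i%50==0 else 4),(0,0,255),1)
    for i in range(0,120,10): cv2.line(v,(0,299-int(i*2.5)),(8 if i%50==0 else 4,299-int(i*2.5)),(0,0,255),1)
    return v
cv2.imwrite("pics/m4.png",np.vstack([np.hstack([z("s1",125,25),z("s2",280,25)]),np.hstack([z("k1",220,115),z("k2",220,130)])]))
E
```

```text
(no output)
```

View pics/m4.png

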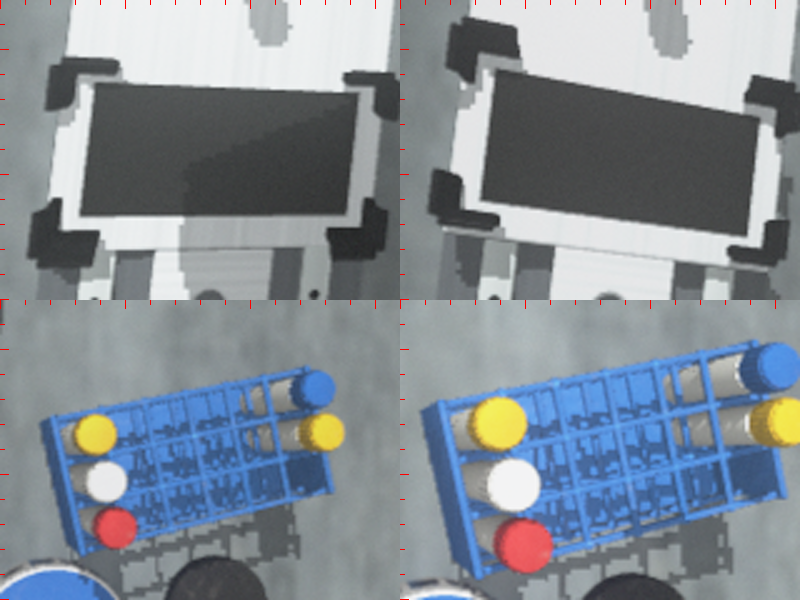

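Zoom: nest panel corners and rack top-rim corners are readable in both views. I convert them to world coordinates.

```bash
python3 - <<'E'
from h import *
def raw(uv,x0,y0): uv=np.array(uv,float); return np.c_[x0+120-uv[:,1]/2.5,y0+uv[:,0]/2.5]
P={"s1":raw([(95,83),(357,94),(348,215),(81,215)],125,25),"s2":raw([(96,70),(360,118),(346,236),(81,199)],280,25),
"k1":raw([(55,118),(302,70),(331,192),(91,249)],220,115),"k2":raw([(43,102),(354,43),(385,195),(91,273)],220,130)}
for a,b,zz in(("s1","s2",28),("k1","k2",52)):
    ca,cb=load(a)[1],load(b)[1]
    for i in range(4): 
        X,e=tri([(ca,P[a][i]),(cb,P[b][i])]); print("tri",X.round(1),e)
    for k,c in((a,ca),(b,cb)):
        Q=np.array([plane(c,p,zz)[:2] for p in P[k]]); d=np.roll(Q,-1,0)-Q
        print(k,Q.round(1).tolist(),"ctr",Q.mean(0).round(1),"len",np.linalg.norm(d,axis=1).round(1),"ang",np.arctan2(d[:,1],d[:,0]).round(3))
# blue component fits at base: lowest visible corner of end wall
for k,uv,o in(("k2",[(24,108),(75,277)],(220,130)),("k1",[(41,120),(80,253)],(220,115))):
    print(k,"bottom",[plane(load(k)[1],p,0).round(1) for p in raw(uv,*o)])
E
```

```text
tri [501.9  98.3  27.6] [array([0., 0.]), array([ 0., -0.])]
tri [512.5 197.   28.4] [array([0. , 0.4]), array([ 0. , -0.4])]
tri [561.2 192.   29.8] [array([-0. , -0.6]), array([-0. ,  0.6])]
tri [550.2  93.6  28.4] [array([-0. , -0.2]), array([-0. ,  0.2])]
s1 [[501.8, 98.4], [512.6, 196.7], [561.8, 193.0], [550.3, 93.6]] ctr [531.6 145.4] len [ 98.9  49.4 100.   48.8] ang [ 1.462 -0.075 -1.686  3.045]
s2 [[502.0, 98.4], [512.4, 197.5], [561.0, 191.7], [550.2, 93.4]] ctr [531.4 145.2] len [99.6 49.  98.9 48.4] ang [ 1.466 -0.118 -1.681  3.037]
tri [ 570.2 -396.1   47.9] [array([ 0.1, -0.1]), array([-0.2,  0.1])]
tri [ 551.1 -303.7   66. ] [array([ 0., -0.]), array([-0.,  0.])]
tri [ 598.9 -286.5   55.6] [array([0.3, 0. ]), array([-0.3, -0. ])]
tri [ 617.7 -385.6   68.4] [array([-0.2, -0.2]), array([0.3, 0.2])]
k1 [[570.5, -396.4], [549.4, -297.8], [599.3, -284.8], [619.3, -383.2]] ctr [ 584.6 -340.6] len [100.9  51.6 100.4  50.5] ang [ 1.782  0.254 -1.37  -2.878]
k2 [[570.4, -396.7], [548.8, -295.9], [598.8, -284.3], [620.3, -382.7]] ctr [ 584.6 -339.9] len [103.1  51.3 100.8  51.8] ang [ 1.782  0.228 -1.356 -2.869]
k2 bottom [array([ 569. , -396.7,    0. ]), array([ 629. , -378.9,    0. ])]
k1 bottom [array([ 568.8, -397.3,    0. ]), array([ 626.6, -380.7,    0. ])]
```

```bash
python3 - <<'E'
from h import *
o=[]
for k,c in(("k1",(217,201)),("k2",(205,222))):
    im,cm=load(k); g=cv2.inRange(cv2.cvtColor(im,cv2.COLOR_BGR2GRAY),0,58)
    g=cv2.morphologyEx(g,cv2.MORPH_OPEN,cv2.getStructuringElement(2,(9,9)))
    n,l,s,ce=cv2.connectedComponentsWithStats(g); i=l[c[1],c[0]]
    cs=max(cv2.findContours((l==i).astype(np.uint8),0,1)[0],key=len); e=cv2.minEnclosingCircle(cs); print(k,s[i],ce[i],e)
    o.append((cm,e[0])); 
    for z in(0,10,20): q=cs[:,0][cs[:,0,0].argmax()]; print(z,"centre",plane(cm,e[0],z).round(1),"rack-side edge",plane(cm,q,z).round(1))
print(tri(o))
print("lever: nadir",proj(load("k1")[1],[585,-425,0]))
E
```

```text
k1 [     0      0    560    420 195712] [278.62802996 177.17466992] ((279.5, 194.0), 340.22979736328125)
0 centre [ 582.1 -327.6    0. ] rack-side edge [181.5 -41.6   0. ]
10 centre [ 582.2 -330.3   10. ] rack-side edge [192.9 -52.5  10. ]
20 centre [ 582.3 -333.1   20. ] rack-side edge [204.4 -63.3  20. ]
k2 [     0      0    560    420 198290] [279.41832669 178.84339604] ((279.5, 194.0), 340.22979736328125)
0 centre [ 584.  -347.5    0. ] rack-side edge [ 262.  -116.4    0. ]
10 centre [ 584.1 -350.2   10. ] rack-side edge [ 273.4 -127.3   10. ]
20 centre [ 584.2 -353.    20. ] rack-side edge [ 284.7 -138.1   20. ]
(array([  615.88633017, -1274.75338311,  3401.77031724]), [array([-0.4,  0.7]), array([ 0.4, -0.7])])
lever: nadir [276.99165657 104.24868433]
```

```bash
python3 - <<'E'
from h import *
o=[]
for k,c,r in(("k1",(217,201),21),("k2",(205,222),27)):
    im,cm=load(k); g=cv2.cvtColor(im,cv2.COLOR_BGR2GRAY); x,y=c; print(g[y-2:y+3,x-2:x+3].mean())
    m=cv2.inRange(g[y-45:y+45,x-45:x+45],0,int(g[y-2:y+3,x-2:x+3].mean())+18); m=cv2.morphologyEx(m,cv2.MORPH_OPEN,cv2.getStructuringElement(2,(9,9)))
    n,l,s,ce=cv2.connectedComponentsWithStats(m); i=l[45,45]; cs=max(cv2.findContours((l==i).astype(np.uint8),0,1)[0],key=len)+[x-45,y-45]
    e=cv2.minEnclosingCircle(cs.astype(np.int32)); print(k,s[i],e); o.append((cm,e[0]))
    q=cs[:,0][cs[:,0,0].argmax()]
    for z in(0,10,20): print(z,"edge",q,plane(cm,q,z).round(1))
print(tri(o))
E
```

```text
68.52
k1 [  23   25   43   41 1377] ((215.98886108398438, 200.6057586669922), 21.312776565551758)
0 edge [237 202] [ 631. -318.    0.]
10 edge [237 202] [ 629.8 -321.1   10. ]
20 edge [237 202] [ 628.5 -324.1   20. ]
61.64
k2 [  19   22   51   49 1884] ((204.2296600341797, 222.6507110595703), 25.654830932617188)
0 edge [229 228] [ 632.2 -313.8    0. ]
10 edge [229 228] [ 630.6 -317.7   10. ]
20 edge [229 228] [ 629.  -321.7   20. ]
(array([ 653.94831968, -321.63560477,    6.40141677]), [array([-0., -0.]), array([0., 0.])])
```

The disc is only ~6 mm high, so the fingers clear it. Grasp the rack, lift, check.

```bash
python3 - <<'E'
from h import *
d=np.pi; yw=-d/2+.213; o=[d,0,yw]
bot.move_ptp([584.6,-340.5,110],o)
print(bot.movel([584.6,-340.5,40],max_speed=100,threshold=12))
bot.grip(0.3,40); s=bot.get_state(); print(s["opening"],s["gripper_force"],s["tcp_pos"],s["orientation"],s["contact_force"])
bot.movel([584.6,-340.5,130],max_speed=150); s=bot.get_state(); print(s["t"],s["tcp_pos"],s["opening"],s["contact_force"])
im,c=snap("g1"); cv2.imwrite("pics/m5.png",cv2.resize(im,(784,588)))
E
```

```text
False
0.6060281318574657 41.416779826395214 [ 584.74801455 -340.88649197   41.03626793] [-3.14135226e+00 -1.12197107e-03 -1.35791062e+00] [-2.55433858  0.62812348  5.87184882]
13.1 [ 584.03477789 -340.00717549  128.88426477] 0.6072699059372392 [-0.84519591  0.71631666 -1.82045105]
```

View pics/m5.png

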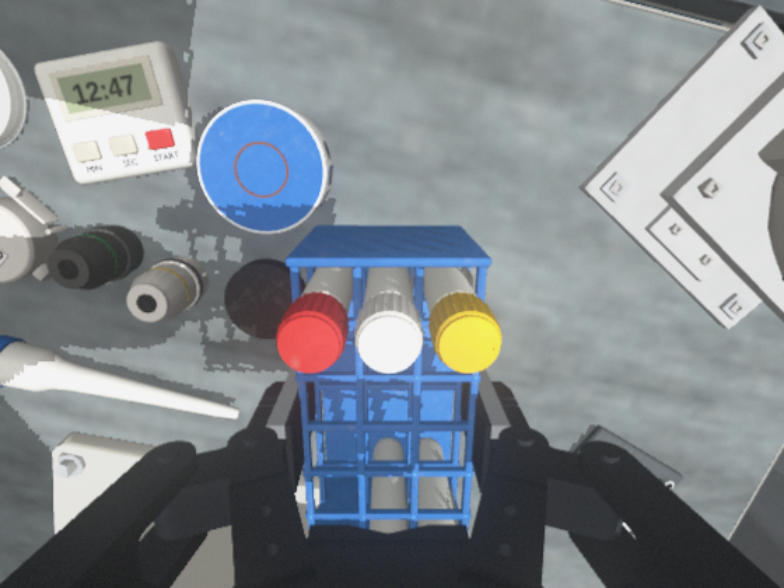

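Rack held squarely: near rim (285,262)–(490,260), near bottom edge (308,227)–(470,226), far rim at row ~523 (784-wide view). I compute the lengthwise offset from the TCP.

```bash
python3 - <<'E'
from h import *
c=load("g1")[1]; T=np.array([584.03,-340.0,128.9]); yw=-1.358
ax=np.array([np.cos(yw),np.sin(yw)]); ay=np.array([np.sin(yw),-np.cos(yw)])
zu=128.9-41.0
for n,px,z in(("nearrimL",(285,262),52),("nearrimR",(490,260),52),("botL",(308,228),0),("botR",(470,226),0),("farrimL",(307,524),52),("farrimR",(471,522),52)):
    p=plane(c,np.array(px)/1.4,zu+z)[:2]-T[:2]; print(n,"along",(p@ax).round(1),"across",(p@ay).round(1))
print((c[1]-T).round(1),((c[1]-T)[:2]@ax).round(1))
E
```

```text
nearrimL along 52.4 across -28.1
nearrimR along 52.9 across 24.9
botL along 52.1 across -30.9
botR along 52.8 across 28.9
farrimL along -33.9 across -27.3
farrimR along -33.1 across 25.1
[ 18.9 -78.8 123.7] 81.0
```

```bash
python3 - <<'E'
from h import *
d=np.pi; o=[d,0,-d/2-.110]
S=bot.get_state
bot.movel([584,-340,265],max_speed=250)
bot.movel([395,-290,270],max_speed=250)
bot.move_ptp([370,-60,270],[d,0,-1.6]); bot.move_ptp([420,100,250],o)
bot.movel([530.4,144.4,160],rot=o,max_speed=200); print(S()["t"],S()["opening"],S()["tcp_pos"])
bot.movel([530.4,144.4,106],max_speed=120); bot.dwell(.2); s=S(); print(s["tcp_pos"],s["orientation"],s["contact_force"],s["opening"])
e=np.array(s["tcp_pos"])-[530.4,144.4,106]; tgt=np.array([530.4,144.4])-e[:2]
print(tgt,bot.movel([*tgt,67.5],max_speed=50,threshold=12)); s=S(); print(s["t"],s["tcp_pos"],s["contact_force"],s["wrist_torque"])
E
```

```text
17.3167 0.60505612731818 [530.00405833 143.66109555 160.37835439]
[531.17990134 144.50837488 107.04577323] [-3.13968123e+00  4.84325748e-04 -1.68076791e+00] [ 0.26677719  0.53381239 -2.42887858] 0.6036510053411238
[529.62009866 144.29162512] True
18.8167 [529.39223319 144.19228437  68.99682382] [-0.79719422  0.13578829  3.96536001] [-0.03683918 -0.0876363   0.06015981]
```

```bash
python3 - <<'E'
from h import *
S=bot.get_state
bot.grip(0.85); s=S(); p=s["tcp_pos"]; print(p,s["contact_force"])
bot.movel([p[0],p[1],190],max_speed=200); im,c=snap("n1"); print(S()["t"])
cv2.imwrite("pics/m6.png",cv2.resize(im,(784,588)))
E
```

```text
[527.80820582 144.08915728  68.06440886] [ 0.18386639  0.34627577 -0.96948354]
19.9667
```

View pics/m6.png

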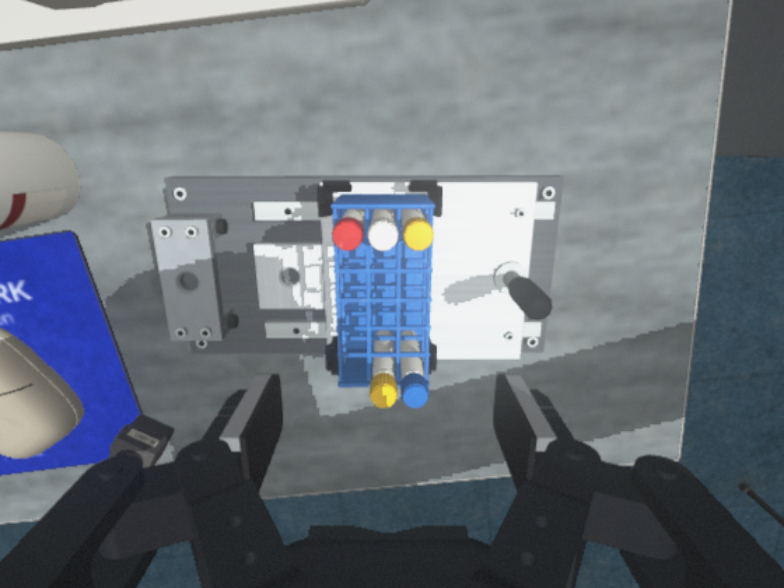

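Rack sits squarely between all four corner guides. The handle top is at (532,300), base at (508,275). Now push the carriage.

```bash
python3 - <<'E'
from h import *
d=np.pi; yw=-.110; o=[d,0,-d/2+yw]; S=bot.get_state
u=np.array([np.cos(yw),np.sin(yw)])
print("handle check",plane(load("n1")[1],np.array([533,301])/1.4,90), tri([(load("s1")[1],(269,129)),(load("n1")[1],np.array([533,301])/1.4)]))
h=np.array([531.,145.])-85*u; print("h",h)
bot.grip(0.55)
bot.movel([*h,190],rot=o,max_speed=200); bot.movel([*h,120],max_speed=150)
print(bot.movel([*h,73],max_speed=100,threshold=10))
bot.grip(0,25); s=S(); a=np.array(s["tcp_pos"]); print(s["t"],s["opening"],s["gripper_force"],a,s["contact_force"])
b=a[:2]+70*u
print(bot.movel([*b,73],max_speed=70,threshold=14)); s=S(); print(s["tcp_pos"],"travel",(s["tcp_pos"][:2]-a[:2])@u,s["contact_force"])
bot.dwell(.2); s=S(); print(s["t"],"travel",(s["tcp_pos"][:2]-a[:2])@u,s["contact_force"])
E
```

```text
handle check [451.38985764 149.45117726  90.        ] (array([447.74831452, 154.24934319,  77.8398672 ]), [array([ 0.1, -0.2]), array([-0.2,  0.2])])
h [446.51373167 154.33115557]
False
22.5 0.1767438122463951 24.491724197287112 [447.09779039 154.46830698  73.75631326] [-1.49142334 -0.55510976  6.310202  ]
True
[508.84121149 147.75086262  73.76771896] travel 62.10767954362482 [-1.41724887  0.15191883  8.00181468]
23.5583 travel 62.05688891524946 [-1.15038222 -0.78443384  5.91810857]
```

```bash
python3 - <<'E'
from h import *
yw=-.110; S=bot.get_state; u=np.array([np.cos(yw),np.sin(yw)])
a=np.array(S()["tcp_pos"])
print(bot.movel([*(a[:2]+10*u),73.5],max_speed=25,threshold=22)); s=S(); print(s["t"],(s["tcp_pos"][:2]-a[:2])@u,s["contact_force"])
bot.dwell(.2); s=S(); print((s["tcp_pos"][:2]-a[:2])@u,s["contact_force"],s["tcp_pos"])
bot.grip(0.5); s=S(); p=s["tcp_pos"]; print("after",(p[:2]-a[:2])@u,s["contact_force"],s["opening"])
bot.movel([p[0],p[1],180],max_speed=200)
bot.movel([560,215,250],max_speed=250); im,c=snap("p1"); print(S()["t"])
cv2.imwrite("pics/m7.png",cv2.resize(im[30:230,100:420],(800,500)))
E
```

```text
True
23.8667 0.03728236050725728 [-2.55544635 -0.25557927  5.16137894]
0.05565426111238394 [-1.50860817  1.06039539  4.64120001] [508.84887985 147.77598937  73.7406724 ]
after -0.5743981216646421 [ 0.49948457 -0.36233472  0.54824768] 0.4984931185876412
25.775
```

View pics/m7.png

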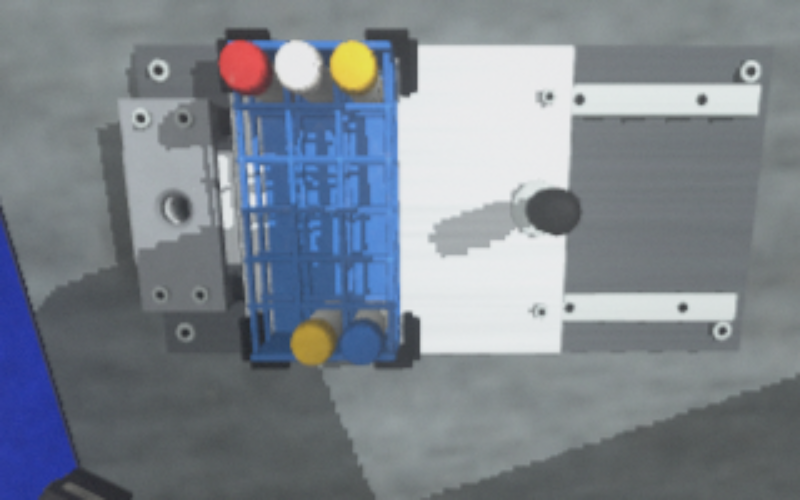

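Carriage is hard against the far stop (22 N, no movement), rack still square in the nest, lock hole at (176,208). Now I view lock hole and pin with the same tool yaw (π) so the camera bias cancels.

```bash
python3 - <<'E'
from h import *
d=np.pi; S=bot.get_state; o=[d,0,d-.11]
bot.move_ptp([640,131,230],o); bot.dwell(.15); a,_=snap("l1"); print(S()["tcp_pos"])
bot.movel([640,131,170],max_speed=200); bot.dwell(.15); b,_=snap("l2"); print(S()["tcp_pos"])
bot.movel([520,131,250],max_speed=250)
bot.move_ptp([370,60,260],o); bot.move_ptp([370,-150,260],o); bot.move_ptp([397,-231,230],o); bot.dwell(.15); c,_=snap("q1"); print(S()["tcp_pos"])
bot.movel([397,-231,170],max_speed=200); bot.dwell(.15); e,_=snap("q2"); print(S()["t"],S()["tcp_pos"])
for k,im in zip(("q1","q2"),(c,e)):
    print(k,blobs(im,(0,130,70),(8,255,255),25)[0],blobs(im,(172,130,70),(180,255,255),25)[0])
v=[]
for k,im,X in(("l1",a,[653,131,40]),("l2",b,[653,131,40]),("q1",c,[411,-231,83]),("q2",e,[411,-231,83])):
    p=proj(load(k)[1],X).astype(int); y,x=np.clip(p[1]-38,0,340),np.clip(p[0]-50,0,460); print(k,"off",x,y,"pred",p)
    v.append(cv2.resize(im[y:y+75,x:x+100],(400,300),interpolation=cv2.INTER_CUBIC))
cv2.imwrite("pics/m8.png",np.vstack([np.hstack(v[:2]),np.hstack(v[2:])]))
E
```

```text
[639.77087557 131.28702891 230.08985224]
[641.18019588 131.13859636 171.9214416 ]
[ 397.16648619 -229.67610189  230.41016415]
31.4917 [ 397.85895951 -231.59997767  171.41900225]
q1 [(286, array([274.6, 208. ]), array([265, 197,  20,  25], dtype=int32))] []
q2 [(463, array([276.7, 230. ]), array([265, 215,  26,  33], dtype=int32))] []
l1 off 227 162 pred [277 200]
l2 off 226 179 pred [276 217]
q1 off 225 176 pred [275 214]
q2 off 228 201 pred [278 239]
```

View pics/m8.png

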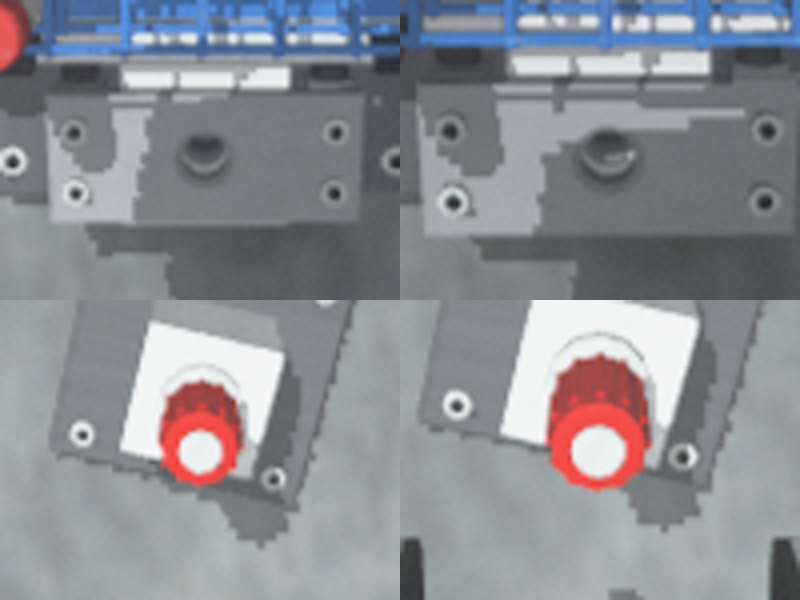

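```bash
python3 - <<'E'
from h import *
L={k:load(k)[1] for k in("l1","l2","q1","q2")}
o=[("l1",(278.25,201.25),40),("l2",(278.3,218.2),40),("q1",(275.1,213.9),83),("q2",(278.1,239.1),83)]
for k,p,z in o: print(k,plane(L[k],p,z).round(1))
print(tri([(L["l1"],o[0][1]),(L["l2"],o[1][1])]),tri([(L["q1"],o[2][1]),(L["q2"],o[3][1])]))
E
```

```text
l1 [654.1 132.1  40. ]
l2 [653.7 132.1  40. ]
q1 [ 410.3 -231.5   83. ]
q2 [ 410.6 -231.3   83. ]
(array([656.06134741, 131.87101318,  33.38294578]), [array([-0.,  0.]), array([ 0., -0.])]) (array([ 409.16438061, -231.24884724,   86.30088493]), [array([ 0.1, -0. ]), array([-0.1,  0. ])])
```

```bash
python3 - <<'E'
from h import *
d=np.pi; S=bot.get_state; o=[d,0,d-.11]
bot.grip(0.55); bot.movel([410.3,-231.4,100],rot=o,max_speed=200)
print(bot.movel([410.3,-231.4,72],max_speed=80,threshold=10))
s=S(); print(s["tcp_pos"]); bot.grip(0,60); s=S(); print(s["t"],s["opening"],s["gripper_force"],s["tcp_pos"],s["contact_force"])
bot.movel([410.3,-231.4,150],max_speed=150); bot.dwell(.2); s=S(); T=s["tcp_pos"]; im,c=snap("h1"); print(s["t"],T,s["orientation"],s["opening"])
B=blobs(im,(0,130,70),(8,255,255),25)[0]; print(B)
yw=d-.11; ax=np.array([np.cos(yw),np.sin(yw)]); ay=np.array([np.sin(yw),-np.cos(yw)])
for b in B: q=plane(c,b[1],T[2]+11)[:2]-T[:2]; print(q@ax,q@ay)
cv2.imwrite("pics/m9.png",im)
E
```

```text
False
[ 410.46621211 -231.60207488   72.48327076]
33.1083 0.18923022911525153 58.37832033634186 [ 410.71011274 -231.80735803   72.74896859] [-1.50974661 -0.05638287  5.26100273]
33.975 [ 409.60811327 -230.84804576  148.88384369] [ 3.14035592e+00 -1.91910443e-03  3.03161414e+00] 0.19153119092398785
[(1625, array([276.8, 285.6]), array([258, 257,  39,  64], dtype=int32))]
10.411306253968663 0.8214153199411172
```

View pics/m9.png

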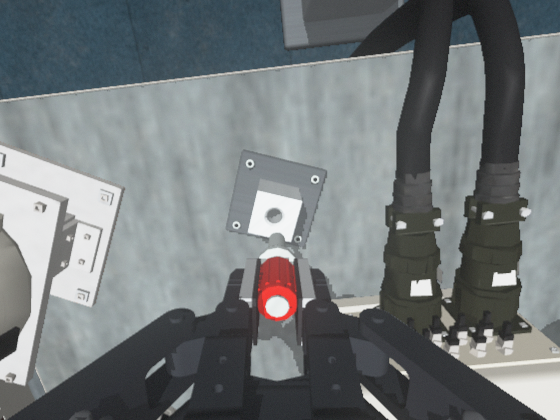

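```bash
python3 - <<'E'
from h import *
d=np.pi; S=bot.get_state; o=[d,0,d-.11]
c=load("h1")[1]; T=np.array([409.61,-230.85,148.88]); k=plane(c,(277,306),T[2]+10.3); off=(k-T)[:2]; print("knob-TCP",off.round(2))
tgt=np.array([653.9,132.1])-off; tgt2=np.array([653.9,132.1])-[410.5,-231.4]+[410.6,-231.7]; print(tgt,tgt2)
bot.movel([405,-231,250],rot=o,max_speed=250)
bot.move_ptp([370,-120,260],o); bot.move_ptp([370,60,260],o); bot.movel([520,131,240],rot=o,max_speed=250)
t=(tgt+tgt2)/2 if np.abs(tgt-tgt2).max()<2.5 else tgt2
bot.movel([*t,180],max_speed=250); bot.movel([*t,116],max_speed=150); bot.dwell(.25); s=S(); print(s["t"],t,s["tcp_pos"],s["orientation"],s["contact_force"],s["opening"]); snap("i1")
im=cv2.imread("pics/i1.png"); cv2.imwrite("pics/m10.png",cv2.resize(im[150:350,140:420],(784,560)))
E
```

```text
knob-TCP [-0.22  0.94]
[654.12450028 131.15894937] [654.  131.8]
38.25 [654.06225014 131.47947468] [654.84149853 131.57801209 117.36000072] [3.14117631e+00 2.14318702e-03 3.03162915e+00] [ 0.69822592 -0.13315047 -0.14263574] 0.18701573638671226
```

View pics/m10.png

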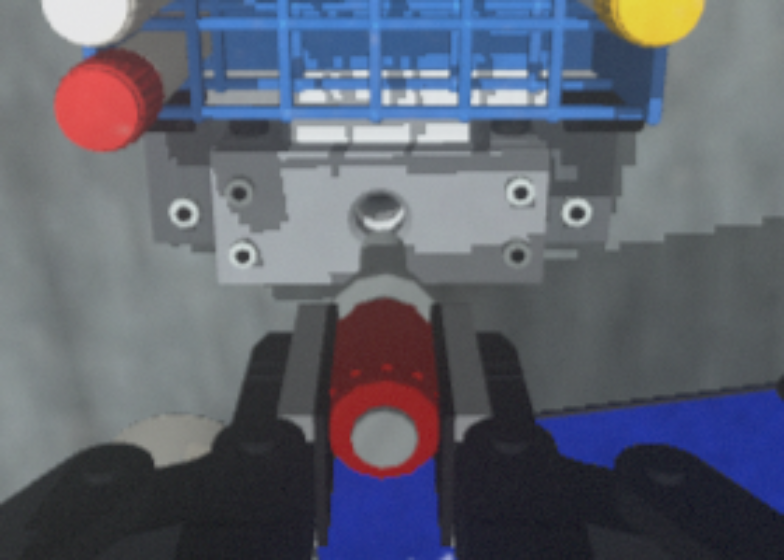

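Pin nose at (382,238) is in line with the hole at (380,213) laterally, and the remaining offset fits the height difference. Insert with force stop.

```bash
python3 - <<'E'
from h import *
S=bot.get_state; t=np.array([654.06,131.48]); p=S()["tcp_pos"]; cmd=2*t-p[:2]
for dx,dy in((0,0),(-1.2,0),(1.2,0),(0,1.2),(0,-1.2)):
    hit=bot.movel([cmd[0]+dx,cmd[1]+dy,65],max_speed=40,threshold=12); s=S(); print(dx,dy,hit,s["t"],s["tcp_pos"].round(2),s["contact_force"].round(1),s["opening"])
    if s["tcp_pos"][2]<69: break
    bot.movel([cmd[0]+dx,cmd[1]+dy,s["tcp_pos"][2]+5],max_speed=60)
E
```

```text
0 0 True 39.4833 [654.29 131.13  66.78] [-0.1 -0.3  3.9] 0.19176883378781798
```

Seated at the expected height (66.8, predicted 66.75). Release, back off, verify.

```bash
python3 - <<'E'
from h import *
S=bot.get_state; bot.grip(0.55); s=S(); p=s["tcp_pos"]; print(p,s["contact_force"])
bot.movel([p[0],p[1],150],max_speed=150); bot.movel([600,131,230],max_speed=250)
bot.dwell(.2); a,ca=snap("f1"); bot.movel([560,131,250],max_speed=250); bot.dwell(.2); b,cb=snap("f2")
for im,c in((a,ca),(b,cb)): print([x for x in blobs(im,(0,130,70),(8,255,255),25)[0]], "pred knob top",proj(c,[653.9,132,77]).round(1),"mid",proj(c,[653.9,132,63]).round(1))
print(S()["t"]); bot.movel([420,131,270],max_speed=250); print(S()["t"])
t=imaging.capture("top"); s=imaging.capture("scene"); print(cv2.absdiff(s,cv2.imread("pics/scene0.png")).max())
f=cv2.resize(a[60:340,100:460],(450,350)); g=cv2.resize(s[120:300,100:280],(350,350)); cv2.imwrite("pics/m11.png",np.hstack([f,g]))
E
```

```text
[654.39287561 130.77686574  66.01267615] [-0.60023343  0.90286225  0.49340244]
[(199, array([231.3, 219.6]), array([224, 212,  17,  16], dtype=int32))] pred knob top [283.7 253.2] mid [283.4 247. ]
[(164, array([241.3, 251.3]), array([235, 243,  14,  16], dtype=int32))] pred knob top [287.  277.6] mid [286.6 271. ]
41.95
42.6667
203
```

View pics/m11.png

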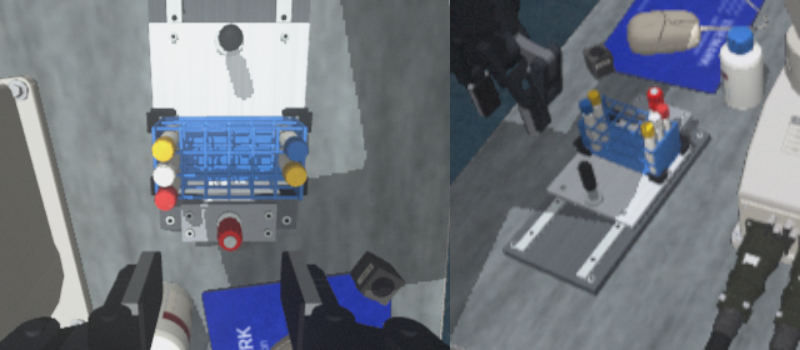

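The rack is square in the nest, the carriage is at the far end, the pin is down upright in the bridge, and the robot is clear. Handing in.

```bash
python3 -c "
from bench import bot
print(bot.sign_off())"
```

```text
the job is handed in; nothing more can be done
None
```

The job is handed in at about 43 s of the 72 s allowed: the rack stands square in the nest, the carriage is hard against its far stop, and the pin's collar is at the seated height on the bridge; sign-off returned no verdict.

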